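# Stow the finned cooling block in the interlocked bench chest

### The job

The little bench chest lets only one of its two drawers be open at a time, and one has been left open: shut it fully so that its neighbour is freed, then pull the neighbour well out. Pick up the finned aluminium block by its wooden grip and lower it, without dropping it, into the slotted rack in that drawer so that its fins slide all the way down between the rack's fins; let go and push the drawer fully home. Leave the other things on the bench where they are.

Things in the scene. Friction and masses are not known exactly. Their poses are not given: they have to be found in the camera images.
- chest: Wooden bench chest, fixed, 220 deep (x) x 290 wide (y) x 110 mm high; origin at the centre of its underside. Its -x side, the front, faces roughly to the robot; +y is the robot's left. Two drawers side by side with bar handles. A pin inside locks a drawer, with 5 mm of play, unless the other is shut. A freed drawer nudges it aside at 5 mm: start slowly.
- drawer_left (a joint): Opening of the left drawer (chest's +y side) in m: 0 shut, 0.14 fully out; slides along the chest's -x, friction about 2 N. It starts open and holds only small flat stock.
- drawer_right (a joint): Opening of the right drawer (chest's -y side), m: 0 shut, 0.14 fully out; same slide. Starts shut and locked. 92 mm wide inside, side walls 50 mm above its floor; front 15 mm thick, top edge 96 mm above the bench. The rack is in its front part, clear of the chest's top once open by 0.10 m. The block passes under the chest's top only when fully seated.
- handle_left (a point): Middle of the left drawer's handle bar: round steel, 10 mm thick, 90 mm long along the chest's y, 75 mm above the bench, axis 45 mm before the drawer's front (40 mm clear gap), held by two 8 mm posts 38 mm either side of the middle. Moves with the drawer; axes as the chest's.
- handle_right (a point): Middle of the right drawer's handle bar, same shape as the left one; moves with the drawer; axes as the chest's.
- rack (a point): Centre of the rack in the right drawer, at the drawer's floor (22 mm above the bench); moves with the drawer; axes as the chest's. Five upright wooden fins 84 mm long (x), 6 thick, 28 high with ridged tips, at y = -36, -18, 0, 18, 36 mm: four slots 12 mm wide. 12 mm clear at its front end (to the drawer's front) and rear end (to a cross wall 40 mm high).
- fin_block: Loose aluminium block, 0.4 kg, standing on its fins beside the chest. Origin: centre of its underside (fin tips). Four fins 84 mm long (x), 6 thick, 30 deep, at y = -27, -9, 9, 27 mm; plate 84 x 60 mm from 30 to 38 mm up; dark wooden grip 70 long (x), 18 thick (y), from 38 to 68 mm up. Both ends alike. Seated, its origin is at the rack point, its x along the rack's x.
- tile: Bystander: loose marble soldering tile 100 x 80 x 18 mm lying on the bench on the other side of the chest from the block; origin at the centre of its underside.
- hammer: Bystander: loose hammer 190 mm long lying on the bench at the left; origin near its middle, handle to its -x.
- stand: Bystander: loose black earring stand, 70 x 60 mm foot and 105 mm high, two prongs, at the right; origin at the centre of its underside.
Things that resemble listed ones, but are neither listed nor needed, are in the scene too. Leave any yellow look-alike of the fin_block alone.

How it is judged:
By the outcome, as a careful person would: the job done as asked, in the order asked, and still so for the second after the job is handed in, with the robot touching nothing.
It also fails if it takes over 72 s, if anything falls off the work surface, if the arm or the gripper's body presses on something with over 40 N, if the wrist force passes 120 N, or if a joint passes its speed limit or range.

### The arm

A 6-joint arm with a two-finger parallel gripper is mounted at the origin on the work surface. World frame = base frame: x ahead of the robot, y to its left, z up, the work surface at z = 0. Lengths are in m, angles in rad, forces in N, time in s.
With the tool pointing down it reaches from about 0.375 to 0.9 m from the base axis. Payload 3.1 kg.
Tool frame: the origin (TCP) lies midway between the tips of the shut fingers; the grasp point (between the pads) lies 19 mm behind it; y points along the fingers, x is the direction in which the jaws open and shut, and the axes are right-handed (so a half turn about y gives the same grasp; the last joint's range is limited). The gripper opens to 87 mm and grips with 3 to 60 N. Pads are 19 mm wide; open, the fingers measure 117 mm over their backs; the gripper's body (75 mm by 190 mm) begins 51 mm behind the grasp point.
Start: joints at [1.077, 0.527, 1.433, -0, 1.181, -0.178], TCP at [0.194, 0.594, 0.223] pointing down, gripper open.
Joint ranges: [-3.08, 3.08], [-0.75, 2.2], [0.22, 2.44], [-1.43, 4.57], [0, 2.65], [-2.85, 2.85]. Speed limits (rad/s): [2.79, 2.79, 3.14, 3.14, 3.14, 3.14].

### API

Orientations are given as a unit quaternion [x, y, z, w].
In Python, from rig import * gives the robot as it stands.
- The arm moves only by the tool jog_arm, never from a script. Its argument "series" is a list of rows, each a list of 7 numbers: the shift along the tool's x, y, z in mm, then the turn, a rotation vector about the tool's x, y, z in rad, then the gripper's target within -1 to 1 (shut at 1, half-way at 0, fully open at -1). A call has 1 to 20 rows; each row is the pose to reach, as a shift and turn from the pose commanded when the call began, along the tool's axes at that moment; what a row does not reach only later rows make up. A row lasts 1/8 s, in which the tool goes at most 62.5 mm and 10.7 degrees, less where a joint would pass 70% of its speed; a pose out of reach is approached as far as the arm can. A call with a gripper value outside its range is refused whole. The fingers move at their own pace and stop on an object; "grip_force" is the grip in N (left out, the last holds). Time passes only in rows, so rows that repeat a pose let the fingers close. It gives the time, the measured TCP pose, the force and the opening at its end, in the units of the state.
- get_obs(): the state, without advancing time (a new reading comes with each control period).
- camera(name): name is "scene" or "top" or "wrist"; returns a dict with "img" (480x640x3 uint8, red, green, blue), "depth" (480x640 float32, m along the optical axis (not along the pixel's ray), 0 where there is no reading), "camera_matrix" (3x3 intrinsics, pixels), "rvec" (rotation vector, rad) and "tvec" (3), from world to camera coordinates, as OpenCV has them. Camera axes: x right, y down, z forward; pixel columns grow to the right and rows downward; lengths in m; the calibration is good to about 2 mm. A picture is of the moment at which its call begins.
- hand_in(): hands the job in, once; it reports no verdict.
The state is a dict: "time": time; "q": joint angles; "joint_velocities": joint speeds; "joint_torque": joint torques, N m; "position": TCP position; "tool_rot": TCP orientation; "ft_force": force on the tool from outside, world axes, zero at the start; "moment": the same for the moment, N m; "grip_width": finger opening in m.
Only numpy, scipy, OpenCV 4.12 (cv2) and the standard library are available. Lean on these libraries where they do the work, as an engineer would, in place of code of your own. Each camera call takes 0.05 s, during which the arm holds its last target.

## Working session

There is one attempt and no reset: what is moved stays moved. The work goes in short steps, Python scripts to look and compute and a tool call to move; the robot and the scene stay as the last step left them, time stands still between calls to the robot, and variables do not carry over. Pictures are saved under pics/ and viewed, and the job is handed in when it is done.

Besides the shell and the picture viewer there is one more tool, called after ">>>" as name([rows], argument=value, ...), one row to a line, values as JSON. jog_arm: Moves the arm, as the interface text tells. Its arguments: {"type":"object","properties":{"series":{"type":"array","items":{"type":"array","items":{"type":"number"}}},"grip_force":{"type":"number"}},"required":["series"]}

```bash
mkdir -p pics; ls
cat > h.py <<'E'
from rig import *
import numpy as np, cv2
from scipy.spatial.transform import Rotation as R
def snap(name,fn):
    c=camera(name); cv2.imwrite('pics/'+fn+'.png',c['img'][:,:,::-1]); np.savez('pics/'+fn+'.npz',**c); return c
def pts(c):
    K=np.array(c['camera_matrix']);d=c['depth'];v,u=np.mgrid[0:480,0:640]
    P=np.stack([(u-K[0,2])/K[0,0]*d,(v-K[1,2])/K[1,1]*d,d],-1)
    Rm=cv2.Rodrigues(np.array(c['rvec'],float))[0]
    W=(P-np.array(c['tvec']).reshape(3))@Rm
    W[d==0]=np.nan
    return W
def state():
    o=get_obs(); print('t',o['time'],'p',np.round(o['position'],4),'q',np.round(o['tool_rot'],4),'F',np.round(o['ft_force'],1),'w',o['grip_width'],'J',np.round(o['q'],2)); return o
def rel(p=None,Rt=None,o=None,vec=None):
    pass
E
python3 - <<'E'
from h import *
o=state(); print(R.from_quat(o['tool_rot']).as_matrix().round(3))
for n in ['scene','top','wrist']: snap(n,n+'0')
E
```

```text
pics
t 0.0 p [0.1937 0.5934 0.2216] q [ 0.5727  0.4144 -0.4158 -0.5721] F [ 0.3 -0.2  0.1] w 0.08693713275388255 J [ 1.08  0.53  1.43  0.    1.18 -0.18]
[[ 0.311 -0.001 -0.951]
 [ 0.951 -0.002  0.311]
 [-0.002 -1.     0.   ]]
```

View pics/scene0.png

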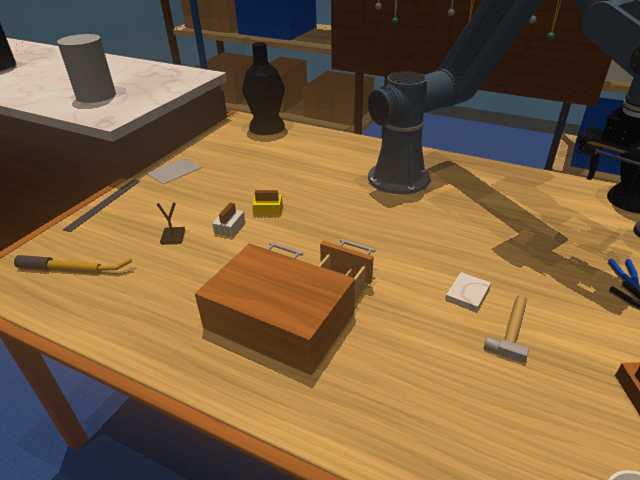

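View pics/top0.png

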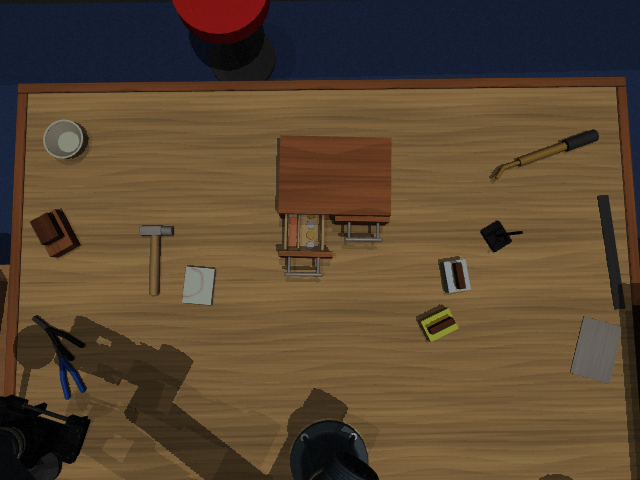

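View pics/wrist0.png

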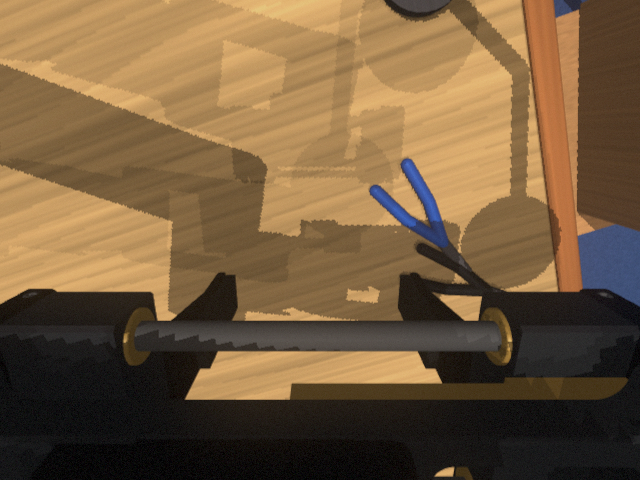

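The top view shows the chest at about (335,176), the open left drawer's handle at (304,273), the right handle at (361,239), the grey block at (457,275) and its yellow look-alike at (440,324). The tile is at (199,286), the hammer at (155,260) and the stand at (496,236).

Run:
```python
import numpy as np,cv2
from h import pts
for n in ['top0','scene0']:
    c=dict(np.load(f'pics/{n}.npz')); W=pts(c); np.save(f'pics/{n}W.npy',W)
    def rect(name,box,zl,zh):
        m=(W[...,0]>box[0])&(W[...,0]<box[1])&(W[...,1]>box[2])&(W[...,1]<box[3])&(W[...,2]>zl)&(W[...,2]<zh)
        P=W[m]
        if len(P)<5: print(n,name,len(P));return
        r=cv2.minAreaRect((P[:,:2]*1000).astype(np.float32)); print(n,name,len(P),'c',np.round(P.mean(0),4),'minrect',[np.round(x,1) for x in r], 'z',np.round(np.percentile(P[:,2],[5,50,95]),4))
    if n=='top0':
        for uv in [(335,176),(304,273),(361,239),(457,275),(440,324),(305,253),(199,286),(496,236)]: print(uv,W[uv[1],uv[0]].round(4))
    rect('chesttop',(0.3,1.2,-.3,.3),.104,.118)
    rect('handles',(0.3,.75,-.15,.2),.06,.085)
    p=np.array([0.5,-0.3])
    np.set_printoptions(suppress=True)
```

```text
(335, 176) [ 0.7486 -0.0258  0.113 ]
(304, 273) [0.5001 0.0577 0.0818]
(361, 239) [ 0.5873 -0.093   0.0788]
(457, 275) [ 0.4895 -0.3452  0.0689]
(440, 324) [ 0.363  -0.2947  0.0723]
(305, 253) [0.5513 0.0542 0.0981]
(199, 286) [0.4693 0.3461 0.02  ]
(496, 236) [ 0.5956 -0.4731  0.0197]
top0 chesttop 8699 c [ 0.7511 -0.025   0.1109] minrect [array([752.7, -25.1]), array([289.6, 206.7]), np.float64(88.0)] z [0.1072 0.1109 0.1144]
top0 handles 728 c [5.722e-01 2.000e-04 7.680e-02] minrect [array([572.6, -11. ]), array([273.2, 163.2]), np.float64(88.2)] z [0.0677 0.0777 0.0828]
scene0 chesttop 8545 c [ 0.7614 -0.0169  0.1108] minrect [array([752.5, -26.1]), array([293.6, 209.8]), np.float64(88.0)] z [0.1083 0.1108 0.1131]
scene0 handles 1034 c [0.5809 0.0427 0.0742] minrect [array([580.8,  33.8]), array([312. , 215.9]), np.float64(61.6)] z [0.0621 0.0753 0.0828]
```

Run:
```python
import numpy as np,cv2
np.set_printoptions(suppress=True,precision=4)
W=np.load('pics/top0W.npy')
m=lambda b,z:(W[...,0]>b[0])&(W[...,0]<b[1])&(W[...,1]>b[2])&(W[...,1]<b[3])&(W[...,2]>z[0])&(W[...,2]<z[1])
for nm,b,z in [('hl',(.47,.525,-.02,.13),(.062,.09)),('hr',(.56,.61,-.17,-.01),(.062,.09)),('grip',(.44,.55,-.39,-.3),(.058,.08)),('plate',(.42,.57,-.42,-.27),(.03,.048)),('blockall',(.42,.57,-.42,-.27),(.025,.08)),('dl front',(.525,.58,-.03,.13),(.09,.104)),('tile',(.38,.56,.27,.43),(.012,.025)),('yellow',(.28,.43,-.38,-.22),(.025,.08))]:
    k=m(b,z);P=W[k];v,u=np.nonzero(k)
    r=cv2.minAreaRect((P[:,:2]*1000).astype(np.float32))
    q=P[:,:2]-P[:,:2].mean(0);_,s,vt=np.linalg.svd(q,full_matrices=False)
    print(nm,len(P),P.mean(0),'ax',np.degrees(np.arctan2(vt[0,1],vt[0,0])).round(2),'rect',np.round(r[0],1),np.round(r[1],1),round(r[2],1),'uv',u.min(),u.max(),v.min(),v.max())
c=np.load('pics/top0.npz')
k=m((.5,1,-.3,.25),(.104,.118))
# front edge/rear edge per column
v,u=np.nonzero(k)
fe=[];re=[]
for uu in range(u.min()+4,u.max()-4):
    col=v[u==uu]
    fe.append(W[col.max(),uu]);re.append(W[col.min(),uu])
for e in (fe,re):
    e=np.array(e);p=np.polyfit(e[:,1],e[:,0],1);print('edge',p,e.mean(0))
img=c['img']; cv2.imwrite('pics/crop.png',cv2.resize(img[130:350,260:520][:,:,::-1],None,fx=3,fy=2.7,interpolation=cv2.INTER_CUBIC))
```

```text
hl 194 [0.5029 0.062  0.0794] ax -90.89 rect [508.5  61.6] [96.9 31.3] 88.7 uv 284 321 264 276
hr 176 [ 0.5903 -0.0982  0.0796] ax -91.61 rect [596.2 -97.1] [97.2 28.7] 89.1 uv 344 381 230 241
grip 206 [ 0.4886 -0.3518  0.0681] ax -172.05 rect [ 488.9 -353.2] [69.2 20.2] 7.9 uv 453 465 262 288
plate 479 [ 0.4885 -0.3489  0.0394] ax -172.52 rect [ 488.8 -353.3] [83.7 61.7] 8.0 uv 443 470 259 292
blockall 730 [ 0.4884 -0.3492  0.0478] ax -172.77 rect [ 488.8 -353.3] [83.7 61.7] 8.0 uv 442 470 259 292
dl front 320 [0.5503 0.0536 0.0966] ax -91.37 rect [550.4  54.3] [139.7  15.1] 88.1 uv 278 332 250 256
tile 1080 [0.4713 0.3486 0.0187] ax 174.89 rect [471.8 349.5] [82.3 99.8] 83.9 uv 182 214 266 304
yellow 747 [ 0.3598 -0.2976  0.0472] ax 117.9 rect [ 358.2 -301. ] [61.2 84.6] 24.9 uv 420 457 308 341
edge [0.0331 0.6513] [ 0.6506 -0.0205  0.11  ]
edge [0.0314 0.8545] [ 0.8538 -0.0238  0.1108]
```

View pics/crop.png

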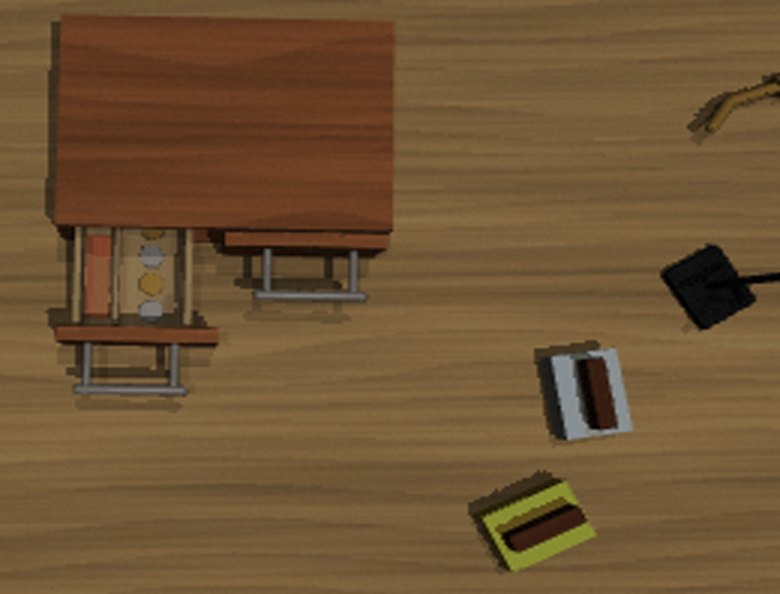

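```bash
cat >> h.py <<'E'
def plan(x,y,z,yaw):
    o=state(); Rc=R.from_quat(o['tool_rot']).as_matrix()
    Rt=np.array([[np.cos(yaw),0,-np.sin(yaw)],[np.sin(yaw),0,np.cos(yaw)],[0,-1,0]])
    d=Rc.T@(np.array([x,y,z])-o['position'])*1000
    rv=R.from_matrix(Rc.T@Rt).as_rotvec()
    print('->',np.round(d,1),np.round(rv,4))
E
python3 - <<'E'
from h import *
plan(.455,.062,.2,-.032); plan(.455,.062,.06,-.032)
E
```

```text
t 0.15 p [0.1938 0.5936 0.2218] q [ 0.5727  0.4146 -0.4157 -0.5721] F [ 0.   0.1 -0.8] w 0.08705625903990967 J [ 1.08  0.53  1.43 -0.    1.18 -0.18]
-> [-424.2   22.4 -413.4] [ 8.000e-04  1.287e+00 -1.600e-03]
t 0.15 p [0.1938 0.5936 0.2218] q [ 0.5727  0.4146 -0.4157 -0.5721] F [ 0.   0.1 -0.8] w 0.08705625903990967 J [ 1.08  0.53  1.43 -0.    1.18 -0.18]
-> [-423.9  162.4 -413.4] [ 8.000e-04  1.287e+00 -1.600e-03]
```

>>> jog_arm([
  [-424,22,-413,0,1.287,0,1],
  [-424,22,-413,0,1.287,0,1],
  [-424,22,-413,0,1.287,0,1],
  [-424,22,-413,0,1.287,0,1],
  [-424,22,-413,0,1.287,0,1],
  [-424,22,-413,0,1.287,0,1],
  [-424,22,-413,0,1.287,0,1],
  [-424,22,-413,0,1.287,0,1],
  [-424,22,-413,0,1.287,0,1],
  [-424,22,-413,0,1.287,0,1],
  [-424,22,-413,0,1.287,0,1],
  [-424,60,-413,0,1.287,0,1],
  [-424,100,-413,0,1.287,0,1],
  [-424,140,-413,0,1.287,0,1],
  [-424,162,-413,0,1.287,0,1],
  [-424,162,-413,0,1.287,0,1],
], grip_force=20)

```text
time: 2.15
position: [0.4529, 0.064, 0.0593]
tool_rot: [-0.707, 0.013, -0.009, 0.707]
ft_force: [0.4, 0.0, 0.1]
grip_width: 0.0009
```

Run:
```python
from h import *
plan(.572,.058,.06,-.032)
snap('wrist','w1');
```

```text
t 2.15 p [0.4529 0.064  0.0593] q [-0.7068  0.0126 -0.0091  0.7073] F [0.4 0.  0.1] w 0.0009039101032465688 J [-0.1   0.61  1.98  0.    0.56 -0.07]
-> [119.2  -1.3  -2.4] [-0.0006  0.0013 -0.0049]
```

View pics/w1.png

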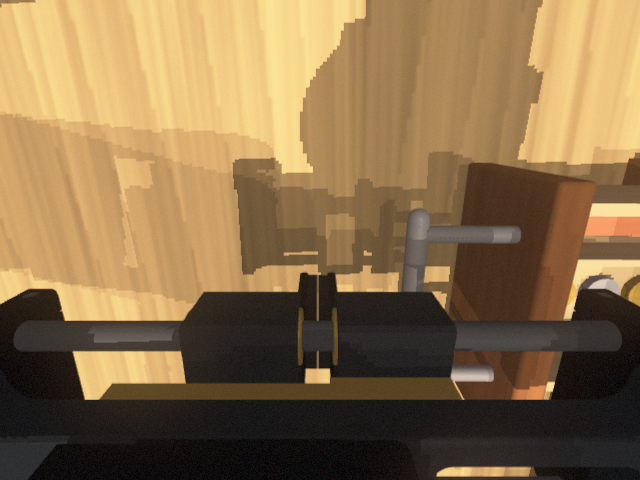

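The wrist view shows the closed fingers at (318,300) in front of the left handle bar at (415,250). Everything is clear, so I'll push.

>>> jog_arm([
  [20,0,0,0,0,0,1],
  [35,0,0,0,0,0,1],
  [50,0,0,0,0,0,1],
  [65,0,0,0,0,0,1],
  [80,0,0,0,0,0,1],
  [92,0,0,0,0,0,1],
  [102,0,0,0,0,0,1],
  [108,0,0,0,0,0,1],
  [112,0,0,0,0,0,1],
])

```text
time: 3.32
position: [0.5671, 0.0591, 0.0605]
tool_rot: [0.707, -0.011, 0.011, -0.707]
ft_force: [-1.8, -0.0, 0.7]
grip_width: 0.0003
```

>>> jog_arm([
  [3,0,0,0,0,0,1],
  [6,0,0,0,0,0,1],
  [6,0,0,0,0,0,1],
])

```text
time: 3.7
position: [0.5735, 0.0589, 0.0605]
tool_rot: [0.707, -0.011, 0.012, -0.707]
ft_force: [-0.3, -0.5, 0.5]
grip_width: 0.0008
```

Run:
```python
from h import *
state()
snap('top','t1');
import cv2
cv2.imwrite('pics/t1c.png',cv2.resize(cv2.imread('pics/t1.png')[120:300,250:420],None,fx=4,fy=3.3,interpolation=cv2.INTER_CUBIC))
```

```text
t 3.7 p [0.5735 0.0589 0.0605] q [ 0.7071 -0.0109  0.0117 -0.707 ] F [-0.3 -0.5  0.5] w 0.0007680707750806971 J [-0.09  0.69  1.68 -0.    0.77 -0.06]
```

View pics/t1c.png

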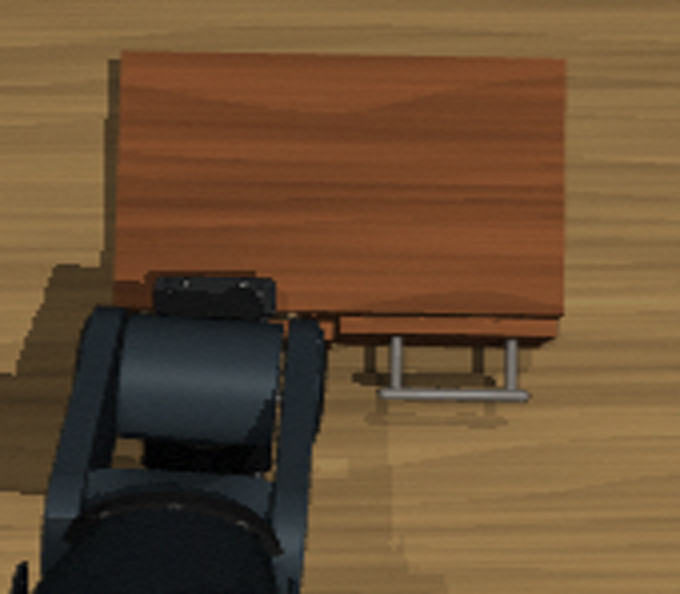

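The picture shows the left front at about (330,325), nearly flush. There's no stop force yet, so I'll keep pushing slowly.

>>> jog_arm([
  [3,0,0,0,0,0,1],
  [5,0,0,0,0,0,1],
  [5,0,0,0,0,0,1],
])

```text
time: 4.12
position: [0.5783, 0.0588, 0.0606]
tool_rot: [0.707, -0.011, 0.012, -0.707]
ft_force: [-0.4, -0.7, 0.2]
grip_width: 0.0003
```

>>> jog_arm([
  [2,0,0,0,0,0,1],
  [4,0,0,0,0,0,1],
  [4,0,0,0,0,0,1],
])

```text
time: 4.5
position: [0.5788, 0.0589, 0.0603]
tool_rot: [-0.707, 0.014, -0.009, 0.707]
ft_force: [-6.8, -0.1, 5.0]
grip_width: 0.0003
```

>>> jog_arm([
  [2,0,0,0,0,0,1],
  [4,0,0,0,0,0,1],
  [4,0,0,0,0,0,1],
])

```text
time: 4.88
position: [0.5788, 0.059, 0.0601]
tool_rot: [-0.707, 0.016, -0.006, 0.707]
ft_force: [-13.0, -0.9, 9.0]
grip_width: 0.0005
```

>>> jog_arm([
  [-15,0,0,0,0,0,1],
  [-25,-20,0,0,0,0,0],
  [-25,-65,0,0,0,0,0],
  [-25,-65,0,0,0,0,0],
])

```text
time: 5.38
position: [0.5647, 0.0592, 0.129]
tool_rot: [0.707, -0.008, 0.015, -0.707]
ft_force: [1.0, 0.6, -0.7]
grip_width: 0.0222
```

Run:
```python
from h import *
c=snap('top','t2');W=pts(c)
m=(W[...,0]>.56)&(W[...,0]<.595)&(W[...,1]>-.17)&(W[...,1]<-.03)&(W[...,2]>.06)&(W[...,2]<.09)
v,u=np.nonzero(m);P=W[m];print(len(P),P.mean(0),P.min(0),P.max(0),sorted(set(v)))
for r in range(234,244):
    k=m[r]; 
    if k.any(): print(r,k.sum(),np.nanmean(W[r][k],0).round(4),W[r][k][:,1].min().round(4),W[r][k][:,1].max().round(4))
plan(.5875,-.097,.13,-.032); plan(.5875,-.097,.056,-.032)
```

```text
143 [ 0.58752305 -0.0987361   0.07976444] [ 0.58144281 -0.1455369   0.0722088 ] [ 0.59482574 -0.04830885  0.08487174] [np.int64(236), np.int64(237), np.int64(238), np.int64(239), np.int64(240), np.int64(241)]
236 3 [ 0.5945 -0.1351  0.0799] -0.1373 -0.1329
237 17 [ 0.5928 -0.08    0.0783] -0.1376 -0.0512
238 38 [ 0.5898 -0.0969  0.0798] -0.1455 -0.0485
239 37 [ 0.587  -0.0977  0.0812] -0.1452 -0.0483
240 37 [ 0.5845 -0.0981  0.0801] -0.1451 -0.0509
241 11 [ 0.5817 -0.1301  0.0759] -0.1436 -0.1169
t 5.425 p [0.5632 0.0593 0.1274] q [ 0.7071 -0.0091  0.0135 -0.7069] F [ 0.5 -0.3  0.3] w 0.026612853520824157 J [-0.09  0.58  1.67  0.    0.89 -0.06]
-> [  29.3   -2.4 -155.4] [ 0.0002 -0.      0.0063]
t 5.425 p [0.5632 0.0593 0.1274] q [ 0.7071 -0.0091  0.0135 -0.7069] F [ 0.5 -0.3  0.3] w 0.026612853520824157 J [-0.09  0.58  1.67  0.    0.89 -0.06]
-> [  28.9   71.6 -155.4] [ 0.0002 -0.      0.0063]
```

>>> jog_arm([
  [15,-12,-60,0,0,0,0],
  [29,-12,-120,0,0,0,0],
  [29,-12,-155,0,0,0,0],
  [29,-2,-155,0,0,0,0],
  [29,20,-155,0,0,0,0],
  [29,45,-155,0,0,0,0],
  [29,71,-155,0,0,0,0],
  [29,71,-155,0,0,0,0],
])

```text
time: 6.42
position: [0.5824, -0.0942, 0.0515]
tool_rot: [-0.706, 0.013, -0.009, 0.708]
ft_force: [0.2, -0.0, -0.6]
grip_width: 0.0434
```

Run:
```python
from h import *
state()
snap('wrist','w2');
```

```text
t 6.425 p [ 0.5824 -0.0942  0.0515] q [-0.7061  0.0133 -0.0085  0.708 ] F [ 0.2 -0.  -0.6] w 0.04335637904886927 J [-0.35  0.72  1.64  0.    0.79 -0.32]
```

View pics/w2.png

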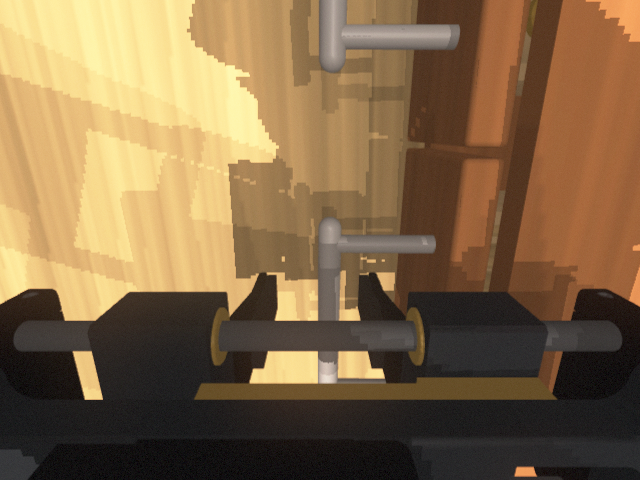

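The wrist view shows the right bar at (328,300), between the open fingers at (260,300) and (375,300). The two drawer fronts look flush. I'll grip, then pull slowly past the pin.

>>> jog_arm([
  [0,0,0,0,0,0,1],
  [0,0,0,0,0,0,1],
  [0,0,0,0,0,0,1],
  [0,0,0,0,0,0,1],
  [0,0,0,0,0,0,1],
], grip_force=25)

```text
time: 7.1
position: [0.5858, -0.0967, 0.0551]
tool_rot: [0.707, -0.011, 0.012, -0.707]
ft_force: [1.4, 0.7, 2.4]
grip_width: 0.0091
```

>>> jog_arm([
  [-1,0,0,0,0,0,1],
  [-2,0,0,0,0,0,1],
  [-3,0,0,0,0,0,1],
  [-4,0,0,0,0,0,1],
  [-5,0,0,0,0,0,1],
  [-6,0,0,0,0,0,1],
  [-7,0,0,0,0,0,1],
  [-8,0,0,0,0,0,1],
  [-9,0,0,0,0,0,1],
  [-10,0,0,0,0,0,1],
  [-11,0,0,0,0,0,1],
  [-12,0,0,0,0,0,1],
])

```text
time: 8.6
position: [0.5733, -0.0962, 0.055]
tool_rot: [0.707, -0.011, 0.012, -0.707]
ft_force: [1.5, 1.4, 5.8]
grip_width: 0.0091
```

It's free. I'll pull it out to about 0.13 m.

>>> jog_arm([
  [-8,0,0,0,0,0,1],
  [-18,0,0,0,0,0,1],
  [-30,0,0,0,0,0,1],
  [-42,0,0,0,0,0,1],
  [-54,0,0,0,0,0,1],
  [-66,0,0,0,0,0,1],
  [-78,0,0,0,0,0,1],
  [-90,0,0,0,0,0,1],
  [-100,0,0,0,0,0,1],
  [-108,0,0,0,0,0,1],
  [-114,0,0,0,0,0,1],
  [-118,0,0,0,0,0,1],
  [-118,0,0,0,0,0,1],
])

```text
time: 10.22
position: [0.4537, -0.0921, 0.0549]
tool_rot: [-0.707, 0.012, -0.011, 0.707]
ft_force: [-0.1, 0.7, 9.7]
grip_width: 0.0091
```

>>> jog_arm([
  [0,0,0,0,0,0,0],
  [0,0,0,0,0,0,0],
  [0,0,0,0,0,0,0],
  [0,-40,0,0,0,0,0],
  [0,-80,0,0,0,0,0],
  [0,-120,0,0,0,0,0],
  [0,-120,0,0,0,0,0],
])

```text
time: 11.1
position: [0.4566, -0.093, 0.1769]
tool_rot: [0.708, -0.009, 0.013, -0.706]
ft_force: [0.8, -0.1, -0.3]
grip_width: 0.0434
```

Run:
```python
from h import *
snap('top','t3');
p=.14-np.pi/2
plan(.4889,-.3533,.17,p);plan(.4889,-.3533,.043,p)
```

```text
t 11.15 p [ 0.4553 -0.0925  0.1753] q [ 0.7074 -0.0105  0.0119 -0.7066] F [-0.   1.4 -0.2] w 0.043541041945134 J [-0.44  0.39  1.88 -0.    0.88 -0.41]
-> [  41.8    5.7 -259.6] [-6.000e-04  1.399e+00  2.400e-03]
t 11.15 p [ 0.4553 -0.0925  0.1753] q [ 0.7074 -0.0105  0.0119 -0.7066] F [-0.   1.4 -0.2] w 0.043541041945134 J [-0.44  0.39  1.88 -0.    0.88 -0.41]
-> [  41.6  132.7 -259.5] [-6.000e-04  1.399e+00  2.400e-03]
```

View pics/t3.png

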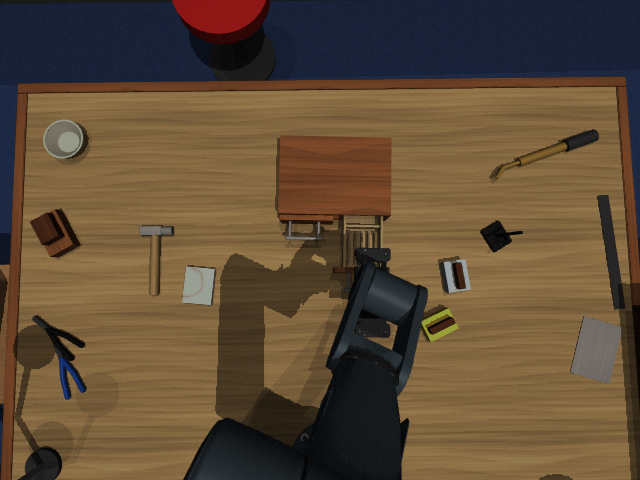

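The right drawer is out, with the rack visible around (360,245). The left drawer is shut and the block is untouched at (457,275). Next I'll move over the block.

>>> jog_arm([
  [8,0,-50,0,0.18,0,0],
  [16,0,-100,0,0.36,0,0],
  [24,0,-150,0,0.54,0,0],
  [32,0,-200,0,0.72,0,0],
  [42,0,-250,0,0.9,0,0],
  [42,6,-260,0,1.08,0,0],
  [42,6,-260,0,1.26,0,0],
  [42,6,-260,0,1.399,0,0],
  [42,6,-260,0,1.399,0,0],
  [42,6,-260,0,1.399,0,0],
])

```text
time: 12.4
position: [0.4881, -0.3529, 0.1673]
tool_rot: [-0.534, 0.464, -0.462, 0.534]
ft_force: [0.2, -0.4, 0.4]
grip_width: 0.0435
```

Run:
```python
from h import *
c=snap('top','t4');w=snap('wrist','w4')
p=.14-np.pi/2
plan(.4889,-.3533,.043,p)
W=pts(w)
m=(W[...,0]>.42)&(W[...,0]<.56)&(W[...,1]>-.41)&(W[...,1]<-.30)&(W[...,2]>.03)&(W[...,2]<.075)
P=W[m];print(len(P),cv2.minAreaRect((P[:,:2]*1000).astype(np.float32)))
m&=W[...,2]>.06
P=W[m];print(len(P),cv2.minAreaRect((P[:,:2]*1000).astype(np.float32)),P.mean(0))
cv2.imwrite('pics/t4c.png',cv2.resize(c['img'][200:300,320:400][:,:,::-1],None,fx=7,fy=6,interpolation=cv2.INTER_CUBIC))
```

```text
t 12.5 p [ 0.4884 -0.3532  0.1679] q [-0.534   0.4639 -0.4631  0.534 ] F [ 0.1  0.9 -0.6] w 0.0435459516665027 J [-0.81  0.56  1.54 -0.    1.04  0.62]
-> [  0.3 124.9   0.5] [ 0.0007  0.0012 -0.0009]
6097 ((488.1641845703125, -352.6316833496094), (84.19924926757812, 60.09404373168945), 7.9154582023620605)
1759 ((488.5649719238281, -352.4725646972656), (69.2933578491211, 17.91398048400879), 7.721057891845703) [ 0.49074203 -0.35220301  0.06765077]
```

View pics/w4.png

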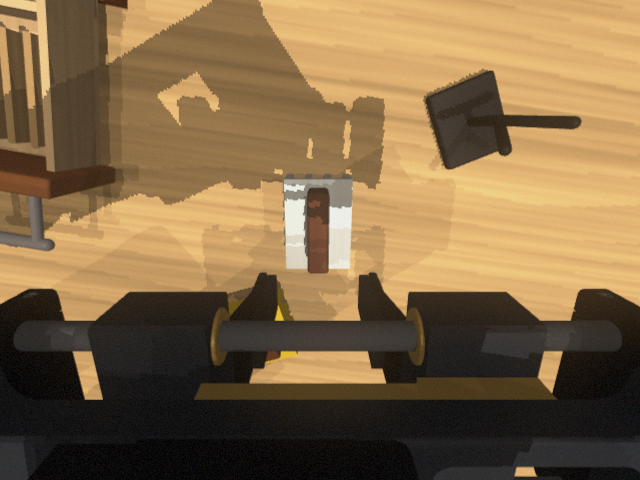

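View pics/t4c.png

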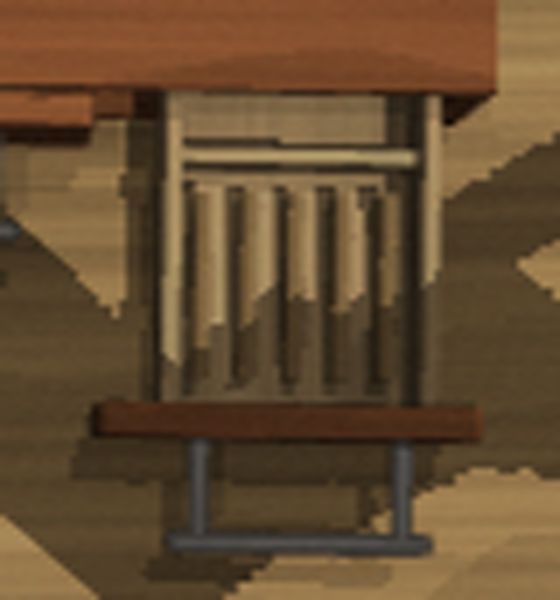

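The wrist view shows the block centred below, with its grip at (318,230). The enlarged top view shows the five-fin rack clear of the chest top. I'll descend and grip.

>>> jog_arm([
  [0,40,0,0,0,0,0],
  [0,80,0,0,0,0,0],
  [0,110,0,0,0,0,0],
  [0,125,0,0,0,0,0],
  [0,125,0,0,0,0,0],
  [0,125,0,0,0,0,1],
  [0,125,0,0,0,0,1],
  [0,125,0,0,0,0,1],
  [0,125,0,0,0,0,1],
  [0,125,0,0,0,0,1],
], grip_force=35)

```text
time: 13.75
position: [0.4889, -0.3536, 0.0443]
tool_rot: [-0.534, 0.464, -0.464, 0.534]
ft_force: [-0.5, 1.3, 6.0]
grip_width: 0.0178
```

>>> jog_arm([
  [0,-10,0,0,0,0,1],
  [0,-40,0,0,0,0,1],
  [0,-80,0,0,0,0,1],
  [0,-120,0,0,0,0,1],
  [0,-135,0,0,0,0,1],
  [0,-135,0,0,0,0,1],
])

```text
time: 14.5
position: [0.4887, -0.3535, 0.1788]
tool_rot: [0.534, -0.464, 0.464, -0.534]
ft_force: [0.2, -0.4, -5.1]
grip_width: 0.0178
```

Run:
```python
from h import *
o=state()
np.set_printoptions(suppress=True,precision=4)
c=snap('top','t5');W=pts(c); w=snap('wrist','w5')
Wa=[W,pts(dict(np.load('pics/t4.npz'))),pts(dict(np.load('pics/w4.npz')))]
a=-.0325
C=np.array([[np.cos(a),-np.sin(a)],[np.sin(a),np.cos(a)]])
for n,W in zip(('t5','t4','w4'),Wa):
    Q=W.copy();Q[...,:2]=W[...,:2]@C   # chest-aligned coords
    np.save(f'pics/Q_{n}.npy',Q)
    m=(Q[...,0]>.47)&(Q[...,0]<.64)&(Q[...,1]>-.18)&(Q[...,1]<.0)
    for nm,z in (('front',(.09,.103)),('walls',(.065,.08)),('fins',(.043,.056)),('cross',(.057,.066)),('bar',(.07,.086))):
        k=m&(Q[...,2]>z[0])&(Q[...,2]<z[1]);P=Q[k]
        if len(P)>5: print(n,nm,len(P),np.percentile(P[:,0],[1,50,99]),np.percentile(P[:,1],[1,50,99]))
    # fin y histogram
    k=m&(Q[...,2]>.04)&(Q[...,2]<.057)&(Q[...,0]>.52)&(Q[...,0]<.57)
    print(np.histogram(Q[k][:,1],bins=np.arange(-.16,-.03,.003)))
```

```text
t 14.5 p [ 0.4887 -0.3535  0.1788] q [ 0.5337 -0.4636  0.4642 -0.5336] F [ 0.2 -0.4 -5.1] w 0.017754488003940423 J [-0.81  0.55  1.53 -0.    1.06  0.62]
t5 front 323 [0.5015 0.5089 0.5163] [-0.1422 -0.0709 -0.0034]
t5 walls 328 [0.473  0.5703 0.6378] [-0.1305 -0.113  -0.0267]
t5 fins 454 [0.5065 0.5717 0.6248] [-0.1252 -0.0794 -0.0155]
t5 cross 85 [0.5015 0.6266 0.6362] [-0.1246 -0.086  -0.0268]
t5 bar 298 [0.4715 0.5575 0.6379] [-0.1304 -0.1144 -0.0267]
(array([ 0,  0,  0,  0,  0,  0,  0,  0,  0,  0,  0, 15,  1,  2, 10, 25,  2,
        0,  0,  0, 16, 23,  9,  0,  0,  0, 15, 15,  3,  0,  0,  0, 12, 19,
        1,  0,  0,  0, 15, 19, 11,  0,  0]), array([-0.16 , -0.157, -0.154, -0.151, -0.148, -0.145, -0.142, -0.139,
       -0.136, -0.133, -0.13 , -0.127, -0.124, -0.121, -0.118, -0.115,
       -0.112, -0.109, -0.106, -0.103, -0.1  , -0.097, -0.094, -0.091,
       -0.088, -0.085, -0.082, -0.079, -0.076, -0.073, -0.07 , -0.067,
       -0.064, -0.061, -0.058, -0.055, -0.052, -0.049, -0.046, -0.043,
       -0.04 , -0.037, -0.034, -0.031]))
t4 front 322 [0.5016 0.5089 0.5163] [-0.1423 -0.0
[... 1102 characters left out ...]
 bar 2884 [0.4719 0.5447 0.6287] [-0.1433 -0.1269 -0.0981]
(array([  0,   0,   0,   0,   0,   0,   0,   0,   0, 211, 731,   0,   0,
         0,   0,   0,   0,   0,   0,   2, 572, 191,  19,   0,   0,   4,
       626, 186,  14,   0,   0,   2,   4,   0,   0,   0,   0,   0,   0,
         0,   0,   0,   0]), array([-0.16 , -0.157, -0.154, -0.151, -0.148, -0.145, -0.142, -0.139,
       -0.136, -0.133, -0.13 , -0.127, -0.124, -0.121, -0.118, -0.115,
       -0.112, -0.109, -0.106, -0.103, -0.1  , -0.097, -0.094, -0.091,
       -0.088, -0.085, -0.082, -0.079, -0.076, -0.073, -0.07 , -0.067,
       -0.064, -0.061, -0.058, -0.055, -0.052, -0.049, -0.046, -0.043,
       -0.04 , -0.037, -0.034, -0.031]))
```

View pics/w5.png

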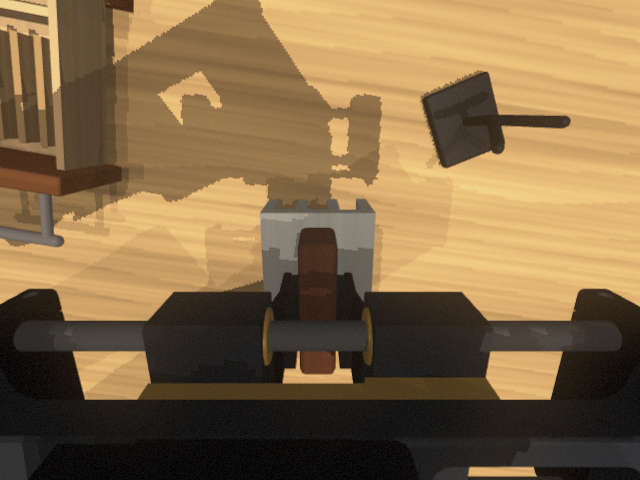

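Run:
```python
from h import *
a=-.0325;C=np.array([[np.cos(a),-np.sin(a)],[np.sin(a),np.cos(a)]])
w=C@[.4705,-.078];print(w)
plan(*w,.179,a-np.pi/2)
```

```text
[ 0.46771699 -0.09324737]
t 14.6 p [ 0.4876 -0.3525  0.1767] q [-0.5336  0.4653 -0.4625  0.5338] F [-0.3  0.2 -4.4] w 0.017610165183688138 J [-0.81  0.55  1.54 -0.    1.06  0.62]
-> [-259.5   -1.5   16.4] [ 0.0026  0.1722 -0.0029]
```

>>> jog_arm([
  [-40,-5,3,0,0.05,0,1],
  [-85,-5,6,0,0.1,0,1],
  [-130,-5,9,0,0.172,0,1],
  [-175,-5,12,0,0.172,0,1],
  [-220,-5,16,0,0.172,0,1],
  [-250,-2,16,0,0.172,0,1],
  [-260,-2,16,0,0.172,0,1],
  [-260,-2,16,0,0.172,0,1],
  [-260,-2,16,0,0.172,0,1],
])

```text
time: 15.72
position: [0.469, -0.0951, 0.1804]
tool_rot: [0.492, -0.508, 0.509, -0.492]
ft_force: [-1.0, 0.5, -4.0]
grip_width: 0.0179
```

Run:
```python
from h import *
np.set_printoptions(suppress=True,precision=4)
o=state()
c=snap('wrist','w6');W=pts(c)
a=-.0325;C=np.array([[np.cos(a),-np.sin(a)],[np.sin(a),np.cos(a)]])
Q=W.copy();Q[...,:2]=W[...,:2]@C;np.save('pics/Q_w6.npy',Q)
print('tcpQ',o['position'][:2]@C)
for x0 in (.535,.555,.575,.595):
    k=(Q[...,0]>x0)&(Q[...,0]<x0+.015)&(Q[...,1]>-.13)&(Q[...,1]<-.025)&(Q[...,2]>.046)&(Q[...,2]<.056)
    ys=np.sort(Q[k][:,1])
    if len(ys)<5: print(x0,len(ys));continue
    g=np.split(ys,np.nonzero(np.diff(ys)>.004)[0]+1)
    print(x0,[(round(q.min(),4),round(q.max(),4),len(q)) for q in g if len(q)>3])
k=(Q[...,0]>.53)&(Q[...,0]<.64)&(Q[...,1]>-.15)&(Q[...,1]<-.0)&(Q[...,2]>.066)&(Q[...,2]<.075)
ys=np.sort(Q[k][:,1]);g=np.split(ys,np.nonzero(np.diff(ys)>.004)[0]+1);print('walls',[(round(q.min(),4),round(q.max(),4),len(q)) for q in g if len(q)>3])
```

```text
t 15.725 p [ 0.469  -0.0951  0.1804] q [ 0.4917 -0.5078  0.5086 -0.4916] F [-1.   0.5 -4. ] w 0.017881661313589994 J [-0.43  0.4   1.84 -0.    0.91  1.17]
tcpQ [ 0.4718 -0.0798]
0.535 [(np.float64(-0.1239), np.float64(-0.1234), 35), (np.float64(-0.1167), np.float64(-0.1105), 128), (np.float64(-0.0986), np.float64(-0.0926), 130), (np.float64(-0.0798), np.float64(-0.0746), 124), (np.float64(-0.0627), np.float64(-0.0566), 127), (np.float64(-0.0447), np.float64(-0.0387), 127), (np.float64(-0.0319), np.float64(-0.0314), 37)]
0.555 [(np.float64(-0.1239), np.float64(-0.1235), 35), (np.float64(-0.1167), np.float64(-0.1105), 139), (np.float64(-0.0983), np.float64(-0.093), 131), (np.float64(-0.0806), np.float64(-0.0747), 145), (np.float64(-0.0624), np.float64(-0.0571), 131), (np.float64(-0.0448), np.float64(-0.0386), 141), (np.float64(-0.032), np.float64(-0.0314), 39)]
0.575 [(np.float64(-0.1239), np.float64(-0.1234), 38), (np.float64(-0.1166), np.float64(-0.1105), 148), (np.float64(-0.0987), np.float64(-0.0927), 151), (np.float64(-0.0806), np.float64(-0.0748), 155), (np.float64(-0.0627), np.float64(-0.0567), 153), (np.float64(-0.0448), np.float64(-0.0387), 147), (np.float64(-0.0319), np.float64(-0.0313), 44)]
0.595 [(np.float64(-0.124), np.float64(-0.1234), 39), (np.float64(-0.1167), np.float64(-0.1106), 157), (np.float64(-0.0983), np.float64(-0.0926), 152), (np.float64(-0.0806), np.float64(-0.0749), 163), (np.float64(-0.0624), np.float64(-0.0567), 149), (np.float64(-0.0449), np.float64(-0.0387), 159), (np.float64(-0.0321), np.float64(-0.0314), 45)]
walls [(np.float64(-0.1298), np.float64(-0.1233), 1503), (np.float64(-0.0321), np.float64(-0.0254), 1536)]
```

View pics/w6.png

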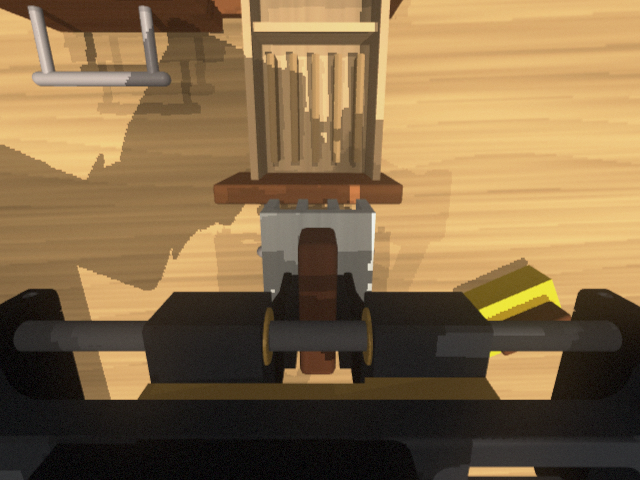

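The wrist view shows the rack's slots at (270–365, 55–170), straight ahead of the held block at (318,250). I'll measure the block in the same picture.

Run:
```python
import numpy as np,cv2
np.set_printoptions(suppress=True,precision=4)
Q=np.load('pics/Q_w6.npy')
for z in ((.166,.178),(.195,.212)):
    k=(Q[...,0]>.42)&(Q[...,0]<.53)&(Q[...,1]>-.13)&(Q[...,1]<-.03)&(Q[...,2]>z[0])&(Q[...,2]<z[1])
    k[:200]=0
    P=Q[k];print(z,len(P),np.percentile(P[:,2],50))
    for r in range(205,300,10):
        q=Q[r][k[r]]
        if len(q)>3: print(r,q[:,0].mean().round(4),q[:,1].min().round(4),q[:,1].max().round(4),((q[:,1].min()+q[:,1].max())/2).round(4),q[:,2].mean().round(4))
k=(Q[...,0]>.515)&(Q[...,0]<.65)&(Q[...,1]>-.12)&(Q[...,1]<-.04)
for z in ((.046,.056),(.058,.066)):
    P=Q[k&(Q[...,2]>z[0])&(Q[...,2]<z[1])];print(z,np.percentile(P[:,0],[0.5,50,99.5]))
```

```text
(0.166, 0.178) 6203 0.17404285505604417
215 0.5119 -0.1089 -0.0494 -0.0792 0.174
225 0.5065 -0.1088 -0.0497 -0.0792 0.1741
235 0.5011 -0.109 -0.0494 -0.0792 0.1741
245 0.4955 -0.1086 -0.0498 -0.0792 0.1741
255 0.4898 -0.1089 -0.0493 -0.0791 0.1741
265 0.484 -0.1086 -0.0495 -0.0791 0.174
275 0.4781 -0.109 -0.0492 -0.0791 0.1741
285 0.472 -0.1088 -0.0501 -0.0794 0.174
295 0.4659 -0.1045 -0.0538 -0.0791 0.1739
(0.195, 0.212) 4788 0.20385609197962978
245 0.5052 -0.0875 -0.0708 -0.0792 0.2025
255 0.501 -0.0878 -0.0705 -0.0791 0.2038
265 0.4962 -0.088 -0.0702 -0.0791 0.2037
275 0.4913 -0.088 -0.0701 -0.0791 0.2037
285 0.4854 -0.0968 -0.0615 -0.0791 0.2017
295 0.4816 -0.0975 -0.0607 -0.0791 0.2042
(0.046, 0.056) [0.5157 0.5756 0.6241]
(0.058, 0.066) [0.5157 0.6258 0.6296]
```

>>> jog_arm([
  [-1.4,0,35,0,0,0,1],
  [-1.4,0,70,0,0,0,1],
  [-1.4,0,98,0,0,0,1],
  [-1.4,10,98,0,0,0,1],
  [-1.4,35,98,0,0,0,1],
  [-1.4,60,98,0,0,0,1],
  [-1.4,78,98,0,0,0,1],
  [-1.4,78,98,0,0,0,1],
  [-1.4,78,98,0,0,0,1],
])

```text
time: 16.9
position: [0.5663, -0.0962, 0.1029]
tool_rot: [0.492, -0.508, 0.508, -0.492]
ft_force: [0.9, -0.2, -4.1]
grip_width: 0.0182
```

Run:
```python
from h import *
np.set_printoptions(suppress=True,precision=4)
o=state()
c=snap('wrist','w7');W=pts(c)
a=-.0325;C=np.array([[np.cos(a),-np.sin(a)],[np.sin(a),np.cos(a)]])
Q=W.copy();Q[...,:2]=W[...,:2]@C
print('tcpQ',o['position'][:2]@C)
for z in ((.088,.102),(.068,.076)):
    k=(Q[...,0]>.5)&(Q[...,0]<.66)&(Q[...,1]>-.14)&(Q[...,1]<-.02)&(Q[...,2]>z[0])&(Q[...,2]<z[1])
    for r in range(150,300,10):
        q=Q[r][k[r]]
        if len(q)>3: print(z,r,q[:,0].mean().round(4),q[:,1].min().round(4),q[:,1].max().round(4),((q[:,1].min()+q[:,1].max())/2).round(4),q[:,2].mean().round(4))
```

```text
t 16.9 p [ 0.5663 -0.0962  0.1029] q [ 0.4917 -0.508   0.5083 -0.4917] F [ 0.9 -0.2 -4.1] w 0.018208804009561243 J [-0.36  0.62  1.66 -0.    0.85  1.24]
tcpQ [ 0.5692 -0.0777]
(0.088, 0.102) 210 0.6103 -0.1067 -0.0472 -0.077 0.0897
(0.088, 0.102) 220 0.6065 -0.1068 -0.0468 -0.0768 0.0964
(0.088, 0.102) 230 0.6012 -0.1067 -0.0474 -0.077 0.0968
(0.088, 0.102) 240 0.5956 -0.1072 -0.0469 -0.077 0.0964
(0.088, 0.102) 250 0.5899 -0.1067 -0.0474 -0.077 0.0964
(0.088, 0.102) 260 0.5843 -0.1064 -0.047 -0.0767 0.0966
(0.088, 0.102) 270 0.5784 -0.1069 -0.0472 -0.077 0.0965
(0.088, 0.102) 280 0.5724 -0.1065 -0.047 -0.0768 0.0965
(0.088, 0.102) 290 0.5665 -0.1067 -0.0473 -0.077 0.0967
(0.068, 0.076) 150 0.6406 -0.1295 -0.0259 -0.0777 0.0717
(0.068, 0.076) 160 0.6351 -0.1295 -0.0258 -0.0776 0.0717
(0.068, 0.076) 170 0.6295 -0.1291 -0.0261 -0.0776 0.0716
(0.068, 0.076) 180 0.6239 -0.1292 -0.0262 -0.0777 0.0719
(0.068, 0.076) 190 0.6181 -0.1294 -0.0254 -0.0774 0.0718
(0.068, 0.076) 200 0.6122 -0.1296 -0.0257 -0.0776 0.0719
(0.068, 0.076) 210 0.6061 -0.1294 -0.026 -0.0777 0.0716
(0.068, 0.076) 220 0.6001 -0.1295 -0.0261 -0.0778 0.0717
(0.068, 0.076) 230 0.5938 -0.1291 -0.0265 -0.0778 0.0716
(0.068, 0.076) 240 0.5876 -0.1295 -0.0259 -0.0777 0.072
(0.068, 0.076) 250 0.5811 -0.1295 -0.0259 -0.0777 0.0717
(0.068, 0.076) 260 0.5745 -0.1294 -0.0265 -0.078 0.0717
(0.068, 0.076) 270 0.5677 -0.1291 -0.0261 -0.0776 0.0716
(0.068, 0.076) 280 0.5609 -0.1292 -0.0256 -0.0774 0.0716
(0.068, 0.076) 290 0.554 -0.1293 -0.0256 -0.0774 0.0718
```

View pics/w7.png

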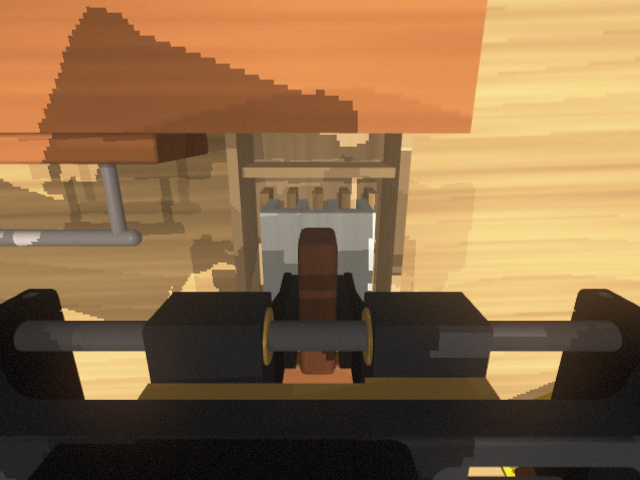

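The five rack fins at row 195 sit in the gaps between the block's fins. The block is 0.7 mm off in y, so I'll trim that and lower slowly.

>>> jog_arm([
  [0.7,3,1,0,0,0,1],
  [0.7,7,1,0,0,0,1],
  [0.7,11,1,0,0,0,1],
  [0.7,15,1,0,0,0,1],
  [0.7,18,1,0,0,0,1],
  [0.7,18,1,0,0,0,1],
])

```text
time: 17.7
position: [0.567, -0.0962, 0.0842]
tool_rot: [-0.492, 0.508, -0.508, 0.492]
ft_force: [-0.7, -0.3, -4.8]
grip_width: 0.0182
```

>>> jog_arm([
  [0,4,0,0,0,0,1],
  [0,8,0,0,0,0,1],
  [0,12,0,0,0,0,1],
  [0,15,0,0,0,0,1],
  [0,17,0,0,0,0,1],
  [0,18,0,0,0,0,1],
  [0,18,0,0,0,0,1],
])

```text
time: 18.58
position: [0.5673, -0.0963, 0.0666]
tool_rot: [0.492, -0.508, 0.508, -0.492]
ft_force: [0.2, 1.2, -4.7]
grip_width: 0.0176
```

```bash
cat > chk.py <<'E'
from h import *
import sys
np.set_printoptions(suppress=True,precision=4)
o=state()
c=snap('wrist',sys.argv[1]);W=pts(c)
a=-.0325;C=np.array([[np.cos(a),-np.sin(a)],[np.sin(a),np.cos(a)]])
Q=W.copy();Q[...,:2]=W[...,:2]@C
print('tcpQ',o['position'][:2]@C)
k=(Q[...,0]>.5)&(Q[...,0]<.66)&(Q[...,1]>-.11)&(Q[...,1]<-.045)
for r in range(190,300,10):
    q=Q[r][k[r]]
    print(r,len(q),q[:,0].mean().round(4),np.percentile(q[:,2],[10,25,50,75,90]).round(4))
E
python3 chk.py w8
```

```text
t 18.575 p [ 0.5673 -0.0963  0.0666] q [ 0.4919 -0.5079  0.508  -0.4919] F [ 0.2  1.2 -4.7] w 0.017576675458654788 J [-0.36  0.68  1.68  0.    0.78  1.24]
tcpQ [ 0.5701 -0.0778]
190 105 0.6168 [0.0215 0.0218 0.0222 0.0227 0.0231]
200 103 0.6112 [0.0217 0.0227 0.0258 0.0279 0.029 ]
210 111 0.6113 [0.0524 0.0529 0.0533 0.0537 0.054 ]
220 116 0.6075 [0.0593 0.0597 0.0602 0.0605 0.0609]
230 114 0.6027 [0.0596 0.0599 0.0605 0.0658 0.0677]
240 113 0.5991 [0.0595 0.06   0.0605 0.0832 0.0842]
250 112 0.5948 [0.0596 0.06   0.0607 0.0894 0.0901]
260 111 0.5894 [0.0596 0.0599 0.0607 0.0896 0.0902]
270 110 0.584 [0.0596 0.0601 0.0606 0.0892 0.0901]
280 109 0.5804 [0.0599 0.0606 0.0751 0.0896 0.0904]
290 108 0.577 [0.0598 0.0609 0.0864 0.0898 0.0904]
```

>>> jog_arm([
  [0,1,0,0,0,0,1],
  [0,1.5,0,0,0,0,1],
  [0,1.5,0,0,0,0,1],
])

```text
time: 19.0
position: [0.5679, -0.0964, 0.0663]
tool_rot: [0.492, -0.507, 0.509, -0.492]
ft_force: [-1.0, 0.5, 5.4]
grip_width: 0.0177
```

It has reached the bottom, since the force turned upward. I'll release to about 35 mm and lift.

>>> jog_arm([
  [0,0,0,0,0,0,0.2],
  [0,0,0,0,0,0,0.2],
  [0,0,0,0,0,0,0.2],
  [0,-10,0,0,0,0,0.2],
  [0,-30,0,0,0,0,0.2],
  [0,-60,0,0,0,0,0.2],
  [0,-100,0,0,0,0,0.2],
  [0,-110,0,0,0,0,0.2],
  [0,-110,0,0,0,0,0.2],
])

```text
time: 20.12
position: [0.5674, -0.0964, 0.1757]
tool_rot: [0.492, -0.508, 0.508, -0.492]
ft_force: [0.0, 0.2, -0.6]
grip_width: 0.0352
```

```bash
python3 chk.py w9
python3 - <<'E'
from h import *
plan(.42,-.092,.176,-.0325)
plan(.42,-.092,.06,-.0325)
E
```

```text
t 20.125 p [ 0.5674 -0.0964  0.1757] q [ 0.4917 -0.5075  0.5085 -0.4921] F [ 0.   0.2 -0.6] w 0.03521022922740393 J [-0.36  0.52  1.61 -0.    1.01  1.24]
tcpQ [ 0.5702 -0.0779]
190 72 0.6051 [0.059  0.0596 0.0601 0.0606 0.0609]
200 71 0.5986 [0.0593 0.06   0.0605 0.089  0.0898]
210 69 0.5903 [0.0594 0.0599 0.0604 0.0888 0.0901]
220 69 0.5819 [0.0592 0.0598 0.0604 0.0892 0.0903]
230 70 0.5731 [0.0592 0.0598 0.0605 0.0894 0.09  ]
240 68 0.5643 [0.0594 0.0598 0.0605 0.0896 0.0904]
250 68 0.5554 [0.0594 0.0599 0.0605 0.0894 0.0901]
260 67 0.5461 [0.0592 0.0596 0.0605 0.0896 0.0903]
270 66 0.5371 [0.0595 0.0598 0.0607 0.0891 0.0903]
280 105 0.5438 [0.045  0.0457 0.0893 0.1821 0.1849]
290 112 0.5421 [0.0658 0.0663 0.0672 0.1931 0.1958]
t 20.175 p [ 0.5667 -0.0961  0.1746] q [-0.492   0.5083 -0.5077  0.4917] F [ 0.1  0.1 -1.3] w 0.0351462835741418 J [-0.36  0.52  1.61 -0.    1.01  1.24]
-> [   0.6   -1.3 -146.7] [ 5.0000e-04 -1.5705e+00 -1.0000e-03]
t 20.175 p [ 0.5667 -0.0961  0.1746] q [-0.492   0.5083 -0.5077  0.4917] F [ 0.1  0.1 -1.3] w 0.0351462835741418 J [-0.36  0.52  1.61 -0.    1.01  1.24]
-> [   0.6  114.7 -146.6] [ 5.0000e-04 -1.5705e+00 -1.0000e-03]
```

View pics/w9.png

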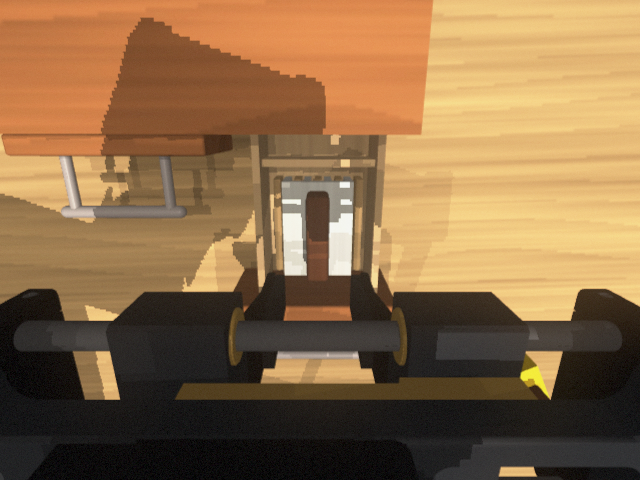

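The block is fully seated: its plate top is at 60 mm and its grip top at 90 mm. Now I'll go in front of the handle with shut fingers.

>>> jog_arm([
  [0,0,-45,0,0,0,1],
  [0,0,-95,0,0,0,1],
  [0,0,-140,0,0,0,1],
  [0,0,-150,0,0,0,1],
  [0,0,-150,0,0,0,1],
  [0,35,-150,0,0,0,1],
  [0,75,-150,0,0,0,1],
  [0,105,-150,0,0,0,1],
  [0,115,-150,0,0,0,1],
  [0,115,-150,0,0,0,1],
], grip_force=20)

```text
time: 21.42
position: [0.4182, -0.0917, 0.0595]
tool_rot: [-0.492, 0.508, -0.508, 0.492]
ft_force: [0.1, 1.1, -0.5]
grip_width: 0.0004
```

Run:
```python
from h import *
o=state();snap('wrist','w10')
```

```text
t 21.425 p [ 0.4182 -0.0917  0.0595] q [-0.492   0.508  -0.5078  0.4919] F [ 0.1  1.1 -0.5] w 0.0004142379645692714 J [-0.48  0.59  2.05  0.    0.5   1.12]
```

View pics/w10.png

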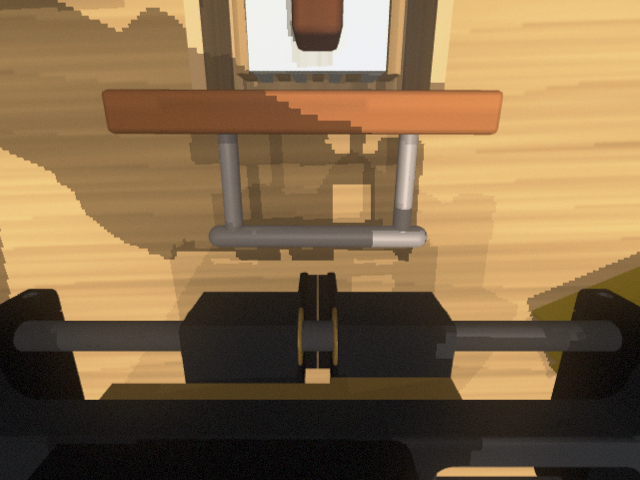

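The closed fingers at (318,285) stand centred in front of the bar at (318,237). I'll push smoothly.

>>> jog_arm([
  [0,0,12,0,0,0,1],
  [0,0,20,0,0,0,1],
  [0,0,26,0,0,0,1],
  [0,0,33,0,0,0,1],
  [0,0,40,0,0,0,1],
  [0,0,48,0,0,0,1],
  [0,0,56,0,0,0,1],
  [0,0,64,0,0,0,1],
  [0,0,72,0,0,0,1],
  [0,0,80,0,0,0,1],
  [0,0,80,0,0,0,1],
])

```text
time: 22.85
position: [0.4992, -0.0947, 0.0602]
tool_rot: [0.491, -0.507, 0.509, -0.492]
ft_force: [0.0, -0.2, -0.2]
grip_width: 0.0006
```

>>> jog_arm([
  [0,0,8,0,0,0,1],
  [0,0,16,0,0,0,1],
  [0,0,24,0,0,0,1],
  [0,0,32,0,0,0,1],
  [0,0,40,0,0,0,1],
  [0,0,48,0,0,0,1],
  [0,0,55,0,0,0,1],
  [0,0,60,0,0,0,1],
  [0,0,63,0,0,0,1],
  [0,0,65,0,0,0,1],
  [0,0,65,0,0,0,1],
])

```text
time: 24.22
position: [0.5627, -0.0962, 0.0601]
tool_rot: [0.492, -0.508, 0.508, -0.492]
ft_force: [-0.8, 0.5, 0.4]
grip_width: 0.0001
```

>>> jog_arm([
  [0,0,2,0,0,0,1],
  [0,0,4,0,0,0,1],
  [0,0,6,0,0,0,1],
  [0,0,6,0,0,0,1],
])

```text
time: 24.72
position: [0.5688, -0.0964, 0.0601]
tool_rot: [0.492, -0.508, 0.508, -0.492]
ft_force: [-1.3, -0.5, 0.4]
grip_width: 0.0004
```

>>> jog_arm([
  [0,0,2,0,0,0,1],
  [0,0,4,0,0,0,1],
  [0,0,6,0,0,0,1],
  [0,0,6,0,0,0,1],
])

```text
time: 25.22
position: [0.5717, -0.0964, 0.06]
tool_rot: [-0.493, 0.509, -0.506, 0.491]
ft_force: [-6.7, -1.2, 4.7]
grip_width: 0.0003
```

>>> jog_arm([
  [0,0,2,0,0,0,1],
  [0,0,4,0,0,0,1],
  [0,0,4,0,0,0,1],
])

```text
time: 25.6
position: [0.5718, -0.0962, 0.0598]
tool_rot: [-0.495, 0.511, -0.504, 0.489]
ft_force: [-13.7, -3.5, 8.2]
grip_width: 0.0004
```

Stopped hard at the expected shut position of about 0.572. I'll back away and check.

>>> jog_arm([
  [0,0,-15,0,0,0,1],
  [0,0,-35,0,0,0,1],
  [0,-40,-60,0,0,0,1],
  [0,-90,-100,0,0,0,1],
  [0,-140,-140,0,0,0,1],
  [0,-160,-150,0,0,0,1],
  [0,-160,-150,0,0,0,1],
])

```text
time: 26.48
position: [0.4297, -0.0924, 0.2221]
tool_rot: [0.491, -0.506, 0.51, -0.493]
ft_force: [0.3, -0.3, -0.1]
grip_width: 0.0006
```

Run:
```python
from h import *
np.set_printoptions(suppress=True,precision=4)
o=state();w=snap('wrist','w11');c=snap('top','t11');s=snap('scene','s11')
W=pts(w)
a=-.0325;C=np.array([[np.cos(a),-np.sin(a)],[np.sin(a),np.cos(a)]])
for n,W in (('w',pts(w)),('t',pts(c))):
    Q=W.copy();Q[...,:2]=W[...,:2]@C
    for nm,y in (('L',(.03,.12)),('R',(-.125,-.03))):
        for nn,z,xr in (('bar',(.072,.086),(.54,.6)),('front',(.09,.102),(.6,.66))):
            k=(Q[...,2]>z[0])&(Q[...,2]<z[1])&(Q[...,1]>y[0])&(Q[...,1]<y[1])&(Q[...,0]>xr[0])&(Q[...,0]<xr[1])
            P=Q[k]
            if len(P)>4: print(n,nm,nn,len(P),np.percentile(P[:,0],[2,50,98]))
d=np.abs(c['img'].astype(int)-np.load('pics/top0.npz')['img'].astype(int)).sum(2)
```

```text
t 26.475 p [ 0.4297 -0.0924  0.2221] q [ 0.4908 -0.5059  0.5104 -0.4927] F [ 0.3 -0.3 -0.1] w 0.0005872642778519085 J [-0.47  0.28  1.88  0.    0.98  1.14]
w L bar 1749 [0.5849 0.5892 0.599 ]
w R bar 1799 [0.5848 0.5891 0.5988]
t L bar 135 [0.5863 0.5903 0.5987]
t L front 212 [0.6354 0.6426 0.6507]
t R bar 142 [0.5854 0.5902 0.5986]
t R front 225 [0.6352 0.6426 0.6506]
```

View pics/w11.png

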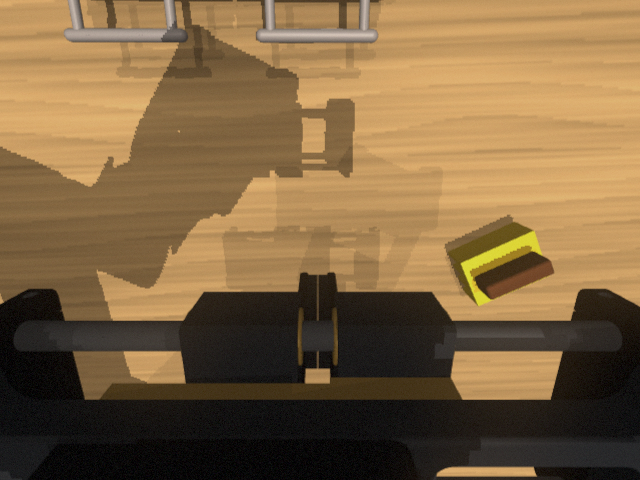

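View pics/t11.png

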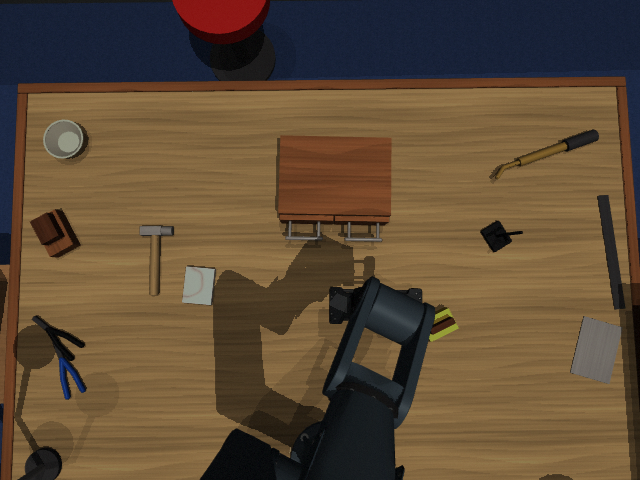

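Both bars lie at the same depth in chest x, to 0.1 mm in the wrist view, with the handles at (127,35) and (316,35). The fronts are flush in the top view. The tile, hammer, stand and yellow block are where they started. Handing in.

```bash
python3 -c "
from rig import *
print(hand_in())"
```

```text
the job is handed in; nothing more can be done
None
```

The job is done and handed in. The arm's last move ended at 26.5 s of the 72 s allowed, and no verdict was reported.

- **Left drawer:** I pushed it shut until it stopped firmly, at about 13 N. That freed the right drawer, which I pulled out about 0.13 m, starting slowly.
- **Block:** I picked it up by its wooden grip and lowered it into the rack until it touched the bottom. Depth readings after release put the plate top at 60 mm and the grip top at 90 mm, as they should be when it is fully seated.
- **Right drawer:** I pushed it home until it stopped firmly, at about 14 N.

At the end the two handle bars were at the same depth to within about 0.1 mm in the wrist view and about 1 mm in the top view, and the drawer fronts were level. Judged by eye in the top view, the tile, hammer, stand and yellow look-alike had not moved. The gripper was empty and clear of everything. No check failed or disagreed; the largest force I read at the end of any move was about 16 N.

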